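# Fish the coverslip basket out of the deep tank

### The job

The small steel coverslip basket hangs deep inside the tall narrow clear tank. Take the hook rod out of its stand, fish the basket out by its wire handle with the hook, never touching the basket with the fingers or tipping it over, and set it down gently, upright on the floor of the empty shallow tray. Then unhook it and hang the hook rod back in its stand; leave the other things where they are.

Things in the scene. Friction and masses are not known exactly. Their poses are not given: they have to be found in the camera images.
- hook_rod: Loose hook rod, 0.12 kg, 155 mm tall, hanging upright in the stand. Origin on the rod's axis at the underside of the foot, z up the rod. Rod 8 mm thick to z = 100 mm; square black flange 30 x 30 mm, z 100 to 105; black handle to grip above it, z 105 to 155, 24 mm in x, 18 mm in y.
- hook_mouth (a point): Point on the hook's foot where a wire is to lie: x = -12, z = 4 mm in the hook_rod frame, same axes. The foot is a flat strip 16 mm wide (y), 4 mm thick, from hook_rod x = +4 to -24 mm, with an upturned end lip (x -20 to -24 mm, top at z = 12 mm); the mouth between rod and lip is 16 mm wide in x and opens upwards.
- stand: Aluminium stand, fixed. Origin on the table under the hanging rod's axis. Base 105 x 80 x 8 mm (x -42 to +62), post at x +38 to +50 mm, fork plate 6 mm thick on top. At home the rod is upright in the slot, its flange resting on the fork (hook_rod origin at x = y = 0, z = 12 mm here), the lip pointing to -x.
- fork (a point): Middle of the fork's top face, z = 112 mm above the stand's origin, stand axes. Slot 14 mm wide, closed end at x = +8, open front at x = -24 mm; fork 50 mm wide in y. Nibs 3 mm high at the front (x -20 to -23 mm) keep the flange in: the rod goes up more than 3 mm, then out along -x, and back the same way. The foot does not pass up through the slot.
- tank: Tall narrow clear tank with a steel edge and a black base, fixed, 130 mm tall. Origin on the table under its centre. Inside 88 mm in x, 62 mm in y, floor at z = 4 mm, walls 4 mm thick. On each wall y = +-31 mm a ledge (top z = 32 mm, 40 mm long in x, 7.5 mm deep) carries one basket tab between two stops 6 mm high.
- basket: Loose steel wire basket with coverslips fixed in it, 0.06 to 0.13 kg. Origin at the centre of its underside, z up. Body 40 (x) x 39 (y) x 26 mm tall; side tabs 14 mm wide (x) reach y = +-28.5 mm, underside z = 22 mm. It hangs by the tabs in the tank, origin 10 mm above the tank's, axes parallel to the tank's, and lifts straight up.
- basket_handle (a point): Middle of the level bar of the basket's rigid wire handle, x = y = 0, z = 60.5 mm in the basket frame, same axes. Wire 5 mm thick, in the plane x = 0; the bar runs along y, 34 mm free between the legs and 32 mm free under the bar (z 26 to 58 mm). At the start the bar is 57 mm below the tank's edge.
- tray: Small shallow rectangular tray, fixed, empty. Origin at the centre of its underside; floor 2 mm thick, inside 120 mm in x and 160 mm in y, rim 14 mm tall.
- coverslip_box: Square low carton box with a lid, 52 x 52 x 23 mm, loose bystander, origin at the centre of its underside.
- strip_pot: Round pot with a black lid, 43 mm in diameter and 87 mm tall, loose bystander, origin at the centre of its underside.
- dropper: Amber dropper bottle, 33 mm in diameter and 91 mm tall, loose bystander, origin at the centre of its underside.
- timer: Bench timer with three buttons, 62 x 66 x 21 mm, loose bystander, origin at the centre of its underside.
Mind the look-alikes: they are no part of the job. What is meant by the hook_rod is not purple, and is the smaller of those in its own colour.

How it is judged:
By the outcome, as a careful person would: the job done as asked, in the order asked, and still so for the second after the job is handed in, with the robot touching nothing.
It also fails if it takes over 58 s, if anything falls off the work surface, if the arm or the gripper's body presses on something with over 40 N, if the wrist force passes 120 N, or if a joint passes its speed limit or range.

### The arm

A 7-joint arm with a two-finger parallel gripper is mounted at the origin on a cart in front of the work surface, level with it; the furniture and walls round the work are solid. World frame = base frame: x ahead of the robot, y to its left, z up, the work surface at z = 0. Lengths are in mm, angles in rad, forces in N, time in s.
With the tool pointing down it reaches from about 400 to 875 mm from the base axis. Payload 6.5 kg.
Tool frame: the origin (TCP) lies between the finger pads; the fingertips stand 8 mm ahead of it and the grasp point (between the pads) lies 11 mm behind it; z points along the fingers, y is the direction in which the jaws open and shut (so a half turn about z gives the same grasp; the last joint's range is limited). The gripper opens to 85 mm and grips with 20 to 120 N. Pads are 22 mm wide; open, the fingers measure 114 mm over their backs; the gripper's body (76 mm by 85 mm) begins 54 mm behind the grasp point. The pads swing forward as they close: fully open they stand 13 mm farther back than shut.
Start: joints at [-0.066, 0.536, -0.004, 1.538, 0.003, 1.067, -0.071], TCP at [649.992, 0, 239.29] pointing down, gripper open.
Joint ranges: [-2.7, 2.7], [-0.37, 2.16], [-1.27, 1.26], [0.24, 2.4], [-1.31, 4.45], [0.19, 1.91], [-2.76, 2.76]. Speed limits (rad/s): [2.39, 2.39, 3.14, 3.14, 3.14, 3.14, 3.14].

### API

Orientations are given as a unit quaternion [w, x, y, z].
In Python, from workcell import movep, move_straight, goto_joints, gripper_to, sleep, ik, read_camera, camera_info, MotionError, close_job, read_time, read_q, read_joint_vel, read_joint_torque, read_tool_pos, read_ee_rot, read_force, read_wrist_torque, read_opening gives the robot as it stands. The module is installed in compiled form; this text tells all that it offers. Calls block until the motion is done:
- movep(position, orientation): joint-space move of the TCP to a pose.
- move_straight(position, velocity=150, frame=None, max_force=None): straight line of the TCP; frame=None keeps the orientation; velocity is the mean speed in mm/s. With max_force (N) it stops when the force on the tool has changed by that much, and returns True; else False.
- goto_joints(angles): joint-space move.
- gripper_to(opening, effort=None): opening from 0.0 (shut) to 1.0 (fully open); effort is the grip in N (None keeps the last); returns when the fingers have stopped.
- sleep(seconds).
- ik(position, orientation): joint angles nearest the present ones, or None.
- read_camera(name): name is "scene" or "side" or "wrist"; returns (picture, depth): 384x512x3 uint8, red, green, blue; 384x512 float32, mm along the optical axis (not along the pixel's ray), 0 where there is no reading.
- camera_info(name): a dict with "camera_matrix" (3x3 intrinsics, pixels), "D" ([k1, k2, p1, p2, k3] as OpenCV has them; the pictures are not rectified), "world_to_cam" (4x4, takes a point from world to camera coordinates); the wrist camera has in their place "hand_eye" (4x4, takes a point from camera to tool coordinates, whose origin is the TCP and whose axes are the flange's). Camera axes: x right, y down, z forward; pixel columns grow to the right and rows downward; lengths in mm; the calibration is good to about 2 mm. A picture is of the moment at which its call begins: read the wrist's pose just before it. camera_info takes no time and is no camera call.
A pose or a line that the arm cannot do raises MotionError and nothing moves.
- close_job(): hands the job in, once; it reports no verdict.
Readings, each from a call of its own:
- read_time(): time.
- read_q(): joint angles.
- read_joint_vel(): joint speeds.
- read_joint_torque(): joint torques, N m.
- read_tool_pos(): TCP position.
- read_ee_rot(): TCP orientation.
- read_force(): force on the tool from outside, world axes, zero at the start.
- read_wrist_torque(): the same for the moment, N m.
- read_opening(): opening from 0.0 (shut) to 1.0 (fully open).
Only numpy, scipy, OpenCV 4.12 (cv2) and the standard library are available. Lean on these libraries where they do the work, as an engineer would, in place of code of your own. Each camera call takes 0.05 s, during which the arm holds its last target. There are 200 camera calls.

## Working session

There is one attempt and no reset: what is moved stays moved. The work goes in short steps, each a Python script; the robot and the scene stay as the last script left them, time stands still between calls to the robot, and variables do not carry over. Pictures are saved under pics/ and viewed, about 8 in all and at most 12, crops included, and the job is handed in when it is done.

```bash
mkdir -p pics; cat > h.py <<'E'
import numpy as np, cv2, pickle
from workcell import *
def snap(n,f):
    p,d=read_camera(n); cv2.imwrite(f'pics/{f}.png',p[:,:,::-1]); np.save(f'pics/{f}.npy',d); return p,d
E
python3 - <<'E'
from h import *
a,_=snap('scene','scene0'); b,_=snap('side','side0')
for n in('scene','side'):
    i=camera_info(n); print(n,np.round(i['camera_matrix'],1).tolist(),np.round(i['D'],4),np.round(np.linalg.inv(i['world_to_cam']),3).tolist())
print(camera_info('wrist'),read_time(),read_ee_rot())
E
```

```text
scene [[432.3, 0.0, 254.3], [0.0, 432.3, 193.1], [0.0, 0.0, 1.0]] [-0.0219  0.      0.      0.      0.    ] [[0.874, -0.371, 0.314, 155.425], [-0.486, -0.657, 0.576, -700.212], [-0.007, -0.656, -0.755, 1002.046], [0.0, 0.0, 0.0, 1.0]]
side [[355.0, 0.0, 248.6], [0.0, 355.0, 192.0], [0.0, 0.0, 1.0]] [0.0325 0.     0.     0.     0.    ] [[-0.896, -0.242, 0.372, 194.295], [-0.443, 0.441, -0.78, 665.511], [0.025, -0.864, -0.503, 530.081], [0.0, 0.0, 0.0, 1.0]]
{'camera_matrix': array([[272.82208916,   0.        , 251.1627847 ],
       [  0.        , 272.82208916, 191.56303549],
       [  0.        ,   0.        ,   1.        ]]), 'D': array([-0.06744419,  0.        ,  0.        ,  0.        ,  0.        ]), 'hand_eye': array([[-2.73119075e-04, -9.59807238e-01, -2.80659922e-01,
         7.19976740e+01],
       [ 9.99999668e-01, -4.77707896e-04,  6.60545014e-04,
        -1.12502284e+00],
       [-7.68069346e-04, -2.80659648e-01,  9.59807049e-01,
        -1.35362974e+02],
       [ 0.00000000e+00,  0.00000000e+00,  0.00000000e+00,
         1.00000000e+00]])} 0.1 [-5.12143514e-04  7.07096978e-01  7.07116138e-01 -6.07444370e-04]
```

View pics/scene0.png

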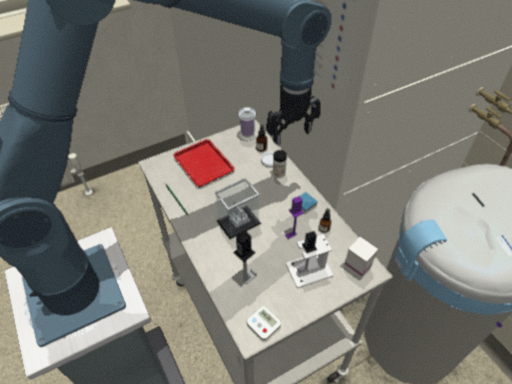

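View pics/side0.png

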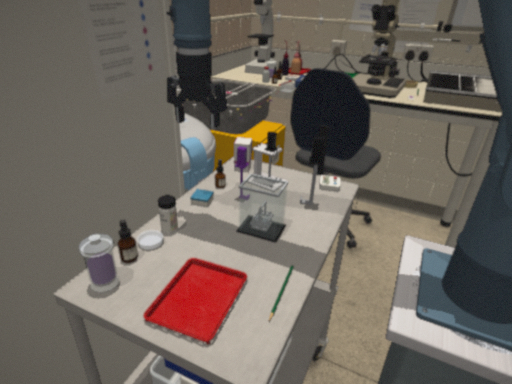

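Candidates for the hook rod in the scene picture are black (244,245), purple (296,205) and black (311,242) on the aluminium stand. Next I'll fuse the depth into a point cloud and take a close crop.

```bash
cat >> h.py <<'E'
from scipy.spatial.transform import Rotation as R
def rot(q): return R.from_quat([q[1],q[2],q[3],q[0]]).as_matrix()
def cam2world(n,pose=None):
    i=camera_info(n)
    if n!='wrist': return np.linalg.inv(i['world_to_cam'])
    T=np.eye(4); T[:3,:3]=rot(pose[1]); T[:3,3]=pose[0]; return T@i['hand_eye']
def cloud(n,d,T):
    i=camera_info(n); v,u=np.mgrid[:384,:512]
    xy=cv2.undistortPoints(np.stack([u,v],-1).reshape(-1,1,2).astype(float),i['camera_matrix'],i['D']).reshape(384,512,2)
    P=np.dstack([xy*d[...,None],d]); W=P@T[:3,:3].T+T[:3,3]; W[d<=0]=np.nan; return W
def ray(n,px,T):
    i=camera_info(n); xy=cv2.undistortPoints(np.array([[px]],float),i['camera_matrix'],i['D']).ravel()
    v=T[:3,:3]@np.r_[xy,1]; return T[:3,3],v/np.linalg.norm(v)
def project(n,X,T):
    i=camera_info(n); M=np.linalg.inv(T)
    return cv2.projectPoints(np.array(X,float).reshape(-1,1,3),cv2.Rodrigues(M[:3,:3])[0],M[:3,3],i['camera_matrix'],i['D'])[0].reshape(-1,2)
def tri(obs):
    A=np.zeros((3,3));b=np.zeros(3)
    for o,v in obs: Q=np.eye(3)-np.outer(v,v);A+=Q;b+=Q@o
    return np.linalg.solve(A,b)
E
python3 - <<'E'
from h import *
ims=[]
for n,(r,c) in(('scene',(170,200)),('side',(125,170))):
    p=cv2.imread(f'pics/{n}0.png'); d=np.load(f'pics/{n}0.npy'); W=cloud(n,d,cam2world(n))
    ims.append(cv2.resize(p[r:r+145,c:c+190],None,fx=4,fy=4,interpolation=cv2.INTER_CUBIC)[:, :])
    pts={'scene':{'blackA':(244,240),'purple':(296,203),'blackB':(311,240),'tank':(238,215),'timer':(264,321),'box':(362,255),'tray':(205,163),'dropper':(325,222),'pot':(280,165),'basein':(308,272),'tankbase':(240,228)},
     'side':{'blackA':(319,152),'purple':(242,158),'blackB':(271,142),'tray':(200,300),'pot':(168,215),'tank':(264,185),'basket':(264,216)}}[n]
    for k,(u,v) in pts.items(): print(n,k,np.round(W[v,u]),)
cv2.imwrite('pics/cropscene.png',ims[0]);cv2.imwrite('pics/cropside.png',ims[1])
E
```

```text
scene blackA [ 401. -198.  199.]
scene purple [ 585. -134.  154.]
scene blackB [ 552. -250.  158.]
scene tank [461. -47.  85.]
scene timer [ 388. -316.   17.]
scene box [ 667. -315.   93.]
scene tray [496. 260.  -1.]
scene dropper [ 673. -158.   44.]
scene pot [671.  79.  61.]
scene basein [ 559. -251.    8.]
scene tankbase [465. -46.  22.]
side blackA [ 398. -176.  163.]
side purple [ 589. -116.  127.]
side blackB [ 553. -228.  140.]
side tray [483. 263.   3.]
side pot [666. 116.  54.]
side tank [490. -41. 107.]
side basket [458.  24.  64.]
```

View pics/cropscene.png

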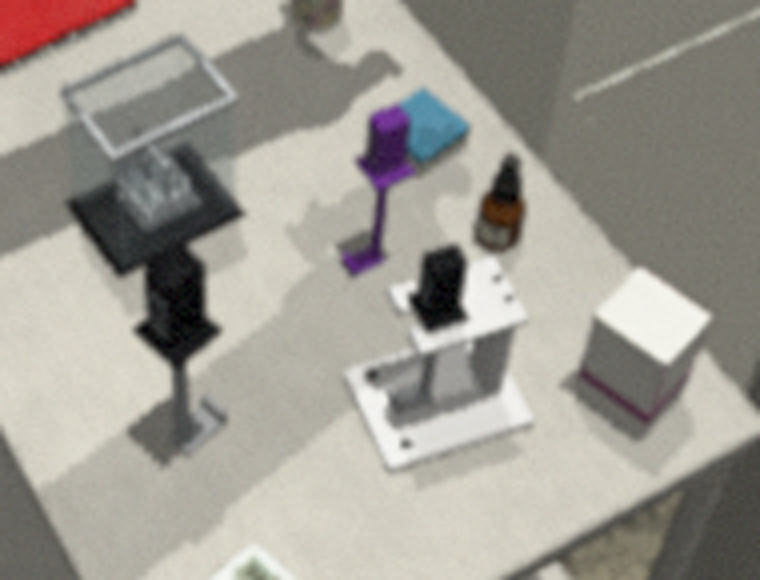

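The blackB handle (crop 440,285; scene 311,242) sits in the aluminium stand's slot and reaches about 165 mm. BlackA (crop 178,290) stands free and is taller at about 200 mm, and the other one is purple. So I choose blackB at about (552,-245). Now wrist views of the tank and the stand.

```bash
cat >> h.py <<'E'
def q_down(yaw):  # tool z down; tool y axis along world angle yaw
    y=np.array([np.cos(yaw),np.sin(yaw),0]); z=np.array([0,0,-1.]); x=np.cross(y,z)
    q=R.from_matrix(np.stack([x,y,z],1)).as_quat(); return [q[3],q[0],q[1],q[2]]
def wsnap(f):
    pose=(np.array(read_tool_pos()),np.array(read_ee_rot())); p,d=snap('wrist',f)
    pickle.dump(pose,open(f'pics/{f}.pkl','wb')); return p,d,cam2world('wrist',pose)
E
python3 - <<'E'
from h import *
def go(x,y,z,yaw,f):
    try: movep([x,y,z],q_down(yaw))
    except MotionError as e: print(f,e); return
    wsnap(f); print(f,read_time(),np.round(read_q(),2))
go(465,-40,290,0.0,'w_t1')
go(480,-40,290,0.9,'w_t2')
go(550,-200,290,0.3,'w_s1')
go(550,-220,290,-0.6,'w_s2')
a=[cv2.imread(f'pics/{f}.png') for f in('w_t1','w_s1')]
cv2.imwrite('pics/tile1.png',cv2.resize(np.vstack(a),(800,1200))[:, :] if 0 else np.hstack([cv2.resize(x,(512,384))[:,56:456] for x in a]))
E
```

```text
w_t1 0.95 [-0.    0.16 -0.01  1.94  0.    1.03 -0.01]
w_t2 1.85 [ 0.08  0.19 -0.1   1.91  0.02  1.04  0.87]
w_s1 2.6333 [ 0.21  0.37  0.08  1.67 -0.03  1.1   0.6 ]
w_s2 3.4667 [ 0.11  0.39  0.26  1.66 -0.11  1.11 -0.2 ]
```

View pics/tile1.png

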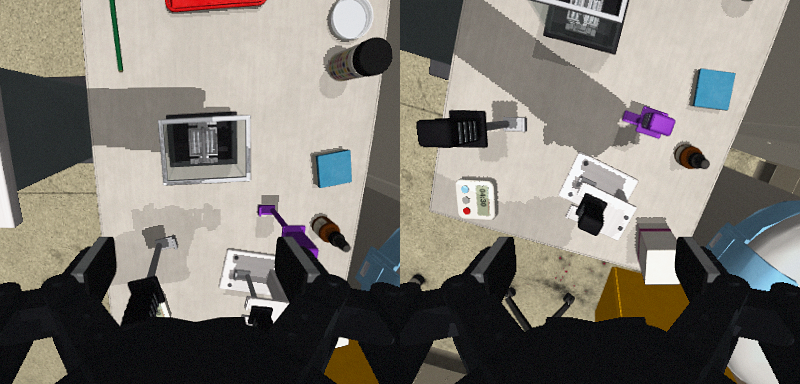

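The tile shows the tank from above at left (basket inside, centre about 205,145). At right it shows the stand with the black rod (handle about 590,210) and its open front. Now fit poses from depth, in both views each.

```bash
python3 - <<'E'
from h import *
def mar(P): 
    (c,s,a)=cv2.minAreaRect(P.astype(np.float32)); return np.round(c,1),np.round(s,1),round(a,1)
def sel(W,x,y,z): 
    m=(W[...,0]>x[0])&(W[...,0]<x[1])&(W[...,1]>y[0])&(W[...,1]<y[1])&(W[...,2]>z[0])&(W[...,2]<z[1]); return W[m],m
clouds={}
for f in('w_t1','w_t2','w_s1','w_s2'):
    pose=pickle.load(open(f'pics/{f}.pkl','rb')); d=np.load(f'pics/{f}.npy'); W=cloud('wrist',d,cam2world('wrist',pose)); clouds[f]=W
    tab=W[(np.abs(W[...,2])<8)]; print(f,'table z',np.median(tab[:,2]).round(2))
    if 't' in f[2:]:
        for nm,z in(('edge',(124,136)),('bar',(64,80)),('lowbk',(28,42))):
            q=((400,540),(-90,50)) if nm=='edge' else ((440,495),(-60,10))
            P,m=sel(W,*q,z); print(nm,len(P),mar(P[:,:2]) if len(P)>3 else '',np.median(P[:,2]).round(1) if len(P) else '')
            if nm=='bar' and len(P)>3: print(np.percentile(P,[2,50,98],axis=0).round(1).tolist())
    for nm,z in(('handle',(160,175)),('fork',(106,116)),('base',(4,12))):
        P,m=sel(W,(490,630),(-320,-180),z)
        if len(P)>20:
            print(nm,len(P),mar(P[:,:2]),np.median(P[:,2]).round(1), 'med',np.median(P[:,:2],axis=0).round(1))
    P,m=sel(W,(400,640),(150,380),(10,20)); 
    if len(P)>20: print('tray',mar(P[:,:2]),np.median(P[:,2]))
# topview map
def top(W,img,x0,y0,n=300,s=2):
    o=np.zeros((n*s//1,n*s,3),np.uint8); zb=np.full((n*s,n*s),-99.)
    return o
for n in('scene','side'):
    W=cloud(n,np.load(f'pics/{n}0.npy'),cam2world(n)); p=cv2.imread(f'pics/{n}0.png').astype(int)
    red=(p[...,2]>120)&(p[...,1]<60)&(p[...,0]<70)&(W[...,0]>380)&(W[...,1]>100)&(W[...,1]<420)
    P=W[red]; print(n,'tray',len(P),mar(P[:,:2]),np.percentile(P[:,2],[5,50,95]).round(1))
E
python3 - <<'E'
import cv2,numpy as np
a=cv2.imread('pics/w_t1.png')[95:205,200:330]; b=cv2.imread('pics/w_s2.png')[100:300,150:400]
cv2.imwrite('pics/tile2.png',np.hstack([cv2.resize(a,(390,330),interpolation=2),cv2.resize(b,(412,330),interpolation=2)])[:, :800])
E
```

```text
w_t1 table z 0.43
edge 1479 (array([475.9,  -8.4]), array([97.5, 72.5]), 3.1) 130.5
bar 219 (array([466.1, -16. ]), array([54.5, 48.7]), 3.0) 73.0
[[443.2, -41.2, 65.2], [475.6, -26.8, 73.0], [492.4, 7.6, 79.2]]
lowbk 398 (array([467.7, -16.1]), array([50.8, 54.6]), 90.0) 35.8
fork 582 (array([ 563. , -236.4]), array([45.7, 61.4]), 81.9) 112.4 med [ 565.  -222.6]
base 1713 (array([ 560.4, -239.6]), array([80.7, 96.4]), 81.2) 8.4 med [ 556.5 -231.6]
tray (array([493. , 173.2]), array([136.1,  14.8]), 0.5) 15.162552767530599
w_t2 table z 0.55
edge 1457 (array([476.5,  -9.4]), array([98.2, 71.9]), 3.1) 130.5
bar 195 (array([466.2, -15.8]), array([54.5, 50.3]), 3.1) 73.1
[[443.9, -41.9, 64.9], [475.8, -21.3, 73.1], [490.8, 8.8, 78.7]]
lowbk 425 (array([467.7, -16. ]), array([54.5, 51.9]), 0.1) 35.9
fork 741 (array([ 566.7, -236.5]), array([43.1, 69.3]), 77.2) 112.4 med [ 576.9 -226.9]
base 1676 (array([ 565.9, -240.9]), array([ 79.7, 104.2]), 81.0) 8.4 med [ 564.6 -227.4]
tray (array([487.7, 257.5]), array([140.1, 180.5]), 4.8) 14.848322711100934
w_s1 table z 0.45
handle 410 (array([ 556.1, -239.2]), array([17.9, 24.2]), 80.7) 167.2 med [ 555.6 -237.6]
fork 1473 (array([ 569.1, -241.4]), array([50.2, 73.9]), 80.7) 112.6 med [ 581.8 -236.2]
base 1911 (array([ 566.3, -240.7]), array([ 79.7, 105.4]), 80.8) 8.5 med [ 553.1 -223.1]
w_s2 table z 0.42
handle 421 (array([ 556.6, -238.6]), array([18.1, 23.8]), 82.1) 167.4 med [ 557.  -237.4]
fork 1661 (array([ 569.2, -240.6]), array([50. , 74.1]), 80.2) 112.7 med [ 582.4 -236.7]
base 1602 (array([ 566.1, -239.5]), array([ 79.2, 104. ]), 81.0) 8.5 med [ 566.2 -218.4]
scene tray 1420 (array([491.6, 256.3]), array([141. , 180.8]), 4.8) [-2.3  1.3 12.5]
side tray 4602 (array([491.7, 260.2]), array([144.9, 177.7]), 4.6) [ 0.6  2.3 14.6]
```

View pics/tile2.png

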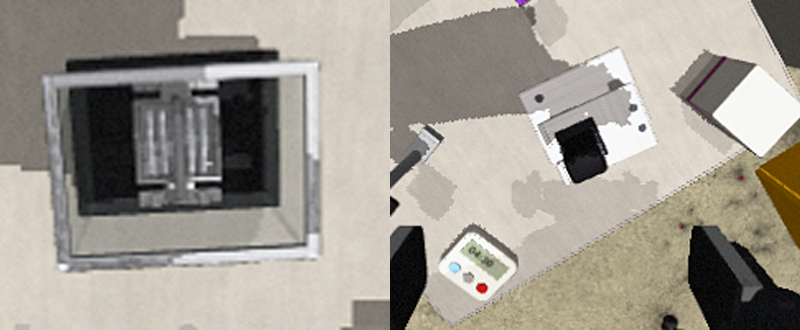

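Fits, with both views agreeing within about 1 mm:

| Item | Centre (x,y) | Yaw | Height |
|---|---|---|---|
| Rod | (556.3,-238.8) | - | handle top 167 |
| Stand | - | -9.2° | - |
| Tank | (476.2,-8.9) | 3.1° | edge 130.5 |
| Tray | (491,257.5) | 4.8° | - |

Next step is to grasp the rod and take it out of the stand.

```bash
cat >> h.py <<'E'
SY=np.radians(-9.2); SX=np.array([np.cos(SY),np.sin(SY),0]); ROD=np.array([556.3,-238.8,0])
TY=np.radians(3.1); TX=np.array([np.cos(TY),np.sin(TY),0]); TANK=np.array([476.2,-8.9,0]); TRAY=np.array([491,257.5,0])
H=119  # TCP above rod origin
Z=np.array([0,0,1.])
E
python3 - <<'E'
from h import *
movep(ROD+Z*250,q_down(np.pi/2+SY))
move_straight(ROD+Z*(12+H),velocity=120,max_force=15) and print('contact')
print(read_tool_pos(),read_force()); gripper_to(0.0,effort=70); print('open',read_opening(),read_force())
move_straight(ROD+Z*(12+H+6.5),velocity=30,max_force=25) and print('contact up')
print(read_force())
print(move_straight(ROD+Z*(12+H+6.5)-SX*45,velocity=60,max_force=12))
print(read_tool_pos(),read_force(),read_time())
wsnap('w_g'); snap('side','side1')
a=cv2.imread('pics/side1.png')[110:230,180:340]; b=cv2.imread('pics/w_g.png')[150:384,90:402]
cv2.imwrite('pics/tile3.png',np.hstack([cv2.resize(a,(400,300),interpolation=2),cv2.resize(b,(400,300))]))
E
```

```text
[ 556.92646708 -239.00877699  131.80010413] [-0.19650238 -0.18158656 -0.38285117]
open 0.20257650551604398 [-0.43583388 -0.84771966  2.21569876]
[-0.11246987  0.478769   -0.79261443]
False
[ 512.35399197 -231.60105395  137.65732591] [ 1.16499729  0.2193254  -0.89009446] 8.15
```

View pics/tile3.png

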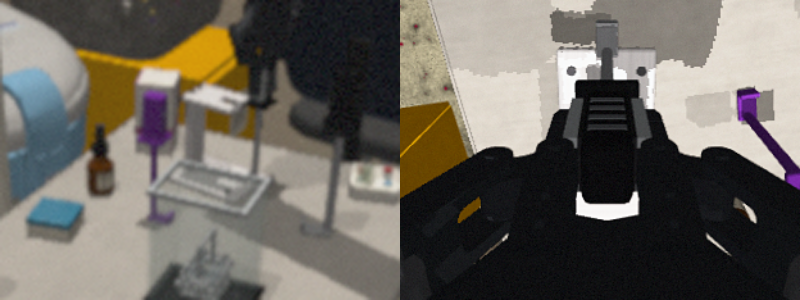

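The rod is in the grip and clear of the slot (side view, about 262,100); the wrist view shows the grey foot at (607,35). Next I raise it, align it over the tank's +x side, and check the foot's position from depth before lowering.

```bash
cat >> h.py <<'E'
def foot(f,ax,tcp):
    pose=pickle.load(open(f'pics/{f}.pkl','rb')); W=cloud('wrist',np.load(f'pics/{f}.npy'),cam2world('wrist',pose))
    r=W-np.array(pose[0]); zz=r[...,2]+H; X=r[...,:2]@ax[:2]; Y=r[...,:2]@np.array([-ax[1],ax[0]])
    m=(zz>-6)&(zz<22)&(X>-34)&(X<0)&(abs(Y)<16)
    # report foot: X extents, Y mid, z top of lip
    print('foot n',m.sum(),'X',np.percentile(X[m],[3,97]).round(1),'Y',np.percentile(Y[m],[3,97]).round(1),'z pct',np.percentile(zz[m],[5,50,95]).round(1))
E
python3 - <<'E'
from h import *
foot('w_g',SX,None)
q=q_down(np.pi/2+TY)
p=np.array(read_tool_pos()); move_straight([p[0],p[1],305],velocity=150)
P=TANK+TX*32.5
movep(P+Z*305,q); move_straight(P+Z*(148+H),velocity=100); sleep(.2)
wsnap('w_a'); foot('w_a',TX,None); print(read_tool_pos(),read_time())
pose=pickle.load(open('pics/w_a.pkl','rb')); W=cloud('wrist',np.load('pics/w_a.npy'),cam2world('wrist',pose))
r=W-TANK; X=r@TX; Y=r@np.array([-TX[1],TX[0],0]); m=(abs(X)<12)&(abs(Y)<24)&(W[...,2]>66)&(W[...,2]<80)
print('bar',m.sum(),'X',np.percentile(X[m],[5,50,95]).round(1),'Y',np.percentile(Y[m],[3,97]).round(1),'z',np.percentile(W[m][:,2],[5,50,95]).round(1))
e=(W[...,2]>124)&(W[...,2]<136)&(abs(X)<60)&(abs(Y)<50); print('edge',X[e].min().round(1),X[e].max().round(1),Y[e].min().round(1),Y[e].max().round(1))
cv2.imwrite('pics/wa_crop.png',cv2.resize(cv2.imread('pics/w_a.png')[20:260,120:400],(700,600),interpolation=2))
E
```

```text
foot n 444 X [-24.3  -1.4] Y [-7.2  7.9] z pct [ 3.5  4.8 14. ]
foot n 443 X [-24.   -1.5] Y [-7.   8.1] z pct [ 3.7  5.1 14.1]
[509.06573946  -7.19774815 267.61657906] 11.2
bar 146 X [-1.9 -0.6  1.8] Y [-18.9  21.2] z [71.6 73.2 74.6]
edge -48.7 49.4 -35.1 37.2
```

View pics/wa_crop.png

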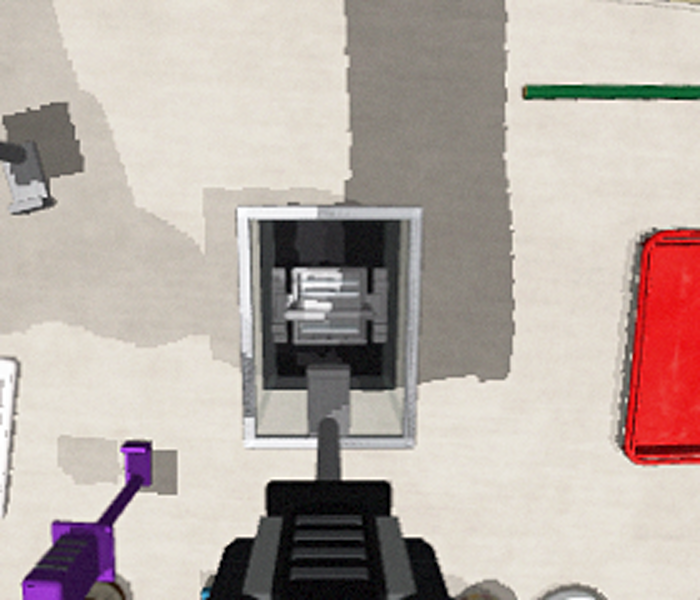

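The picture shows the foot (328,385) inside the opening, centred on the bar (330,312) and clear of it. Depth agrees: bar top z 73, X about 0, Y offset under 1 mm. Lower, engage and lift a little, then check.

```bash
sed -i 's/TANK=np.array(\[476.2,-8.9,0\])/TANK=np.array([476.1,-8.4,0])/' h.py; python3 - <<'E'
from h import *
f0=np.array(read_force())
print(move_straight(TANK+TX*32.5+Z*(48+H),velocity=90,max_force=5))
print(read_tool_pos(),np.array(read_force())-f0)
print(move_straight(TANK+TX*12+Z*(48+H),velocity=40,max_force=4), np.array(read_force())-f0)
print(move_straight(TANK+TX*12+Z*(60+H),velocity=40,max_force=5))
print(move_straight(TANK+TX*12+Z*(80+H),velocity=25,max_force=6)); sleep(.2)
print(read_tool_pos(),np.array(read_force())-f0,read_time())
wsnap('w_l'); snap('side','side2')
pose=pickle.load(open('pics/w_l.pkl','rb')); W=cloud('wrist',np.load('pics/w_l.npy'),cam2world('wrist',pose))
r=W-TANK; X=r@TX; Y=r@np.array([-TX[1],TX[0],0]); m=(abs(X)<12)&(abs(Y)<24)&(W[...,2]>66)&(W[...,2]<110)
print('bar',m.sum(),'X',np.percentile(X[m],[5,50,95]).round(1),'Y',np.percentile(Y[m],[3,97]).round(1),'z',np.percentile(W[m][:,2],[5,50,95]).round(1))
a=cv2.imread('pics/side2.png')[130:250,200:320]; b=cv2.imread('pics/w_l.png')[60:260,150:350]
cv2.imwrite('pics/tile4.png',np.hstack([cv2.resize(a,(400,400),interpolation=2),cv2.resize(b,(400,400),interpolation=2)]))
E
```

```text
False
[509.06263026  -6.61997944 167.57177676] [ 0.503113   -0.54178291 -0.41587516]
False [ 0.88740373 -1.05247625 -0.56234648]
False
False
[487.98076324  -7.76484899 198.8368595 ] [ 0.25847481  0.19118878 -0.56440657] 14.7167
bar 624 X [-10.6  -0.2   9.4] Y [-19.  20.] z [79.5 88.2 97.7]
```

View pics/tile4.png

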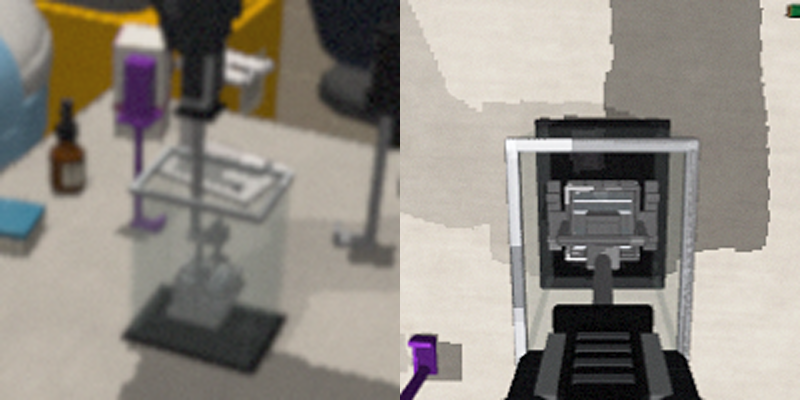

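The basket is hooked: bar at z≈88, body level at about (600,220) in the wrist crop. Lift it clear, carry it slowly to the tray, lower it and check before unhooking.

```bash
python3 - <<'E'
from h import *
f0=np.array(read_force())
print(move_straight(TANK+TX*12+Z*(202+H),velocity=50,max_force=8)); sleep(.3)
D=TRAY+TX*12
print(move_straight(D+Z*(202+H),velocity=70,max_force=12)); sleep(.5)
wsnap('w_c'); print(read_time(),read_tool_pos())
print(move_straight(D+Z*(70+H),velocity=60,max_force=8)); sleep(.4)
print(move_straight(D+Z*(55+H),velocity=12,max_force=6)); sleep(.2)
print(move_straight(D+Z*(41+H),velocity=25,max_force=6)); sleep(.2)
print(read_tool_pos(),np.array(read_force())-f0,read_time())
wsnap('w_d'); snap('side','side3')
for f in('w_c','w_d'):
    pose=pickle.load(open(f'pics/{f}.pkl','rb')); W=cloud('wrist',np.load(f'pics/{f}.npy'),cam2world('wrist',pose))
    r=W-TRAY; X=r@TX; Y=r@np.array([-TX[1],TX[0],0]); zb=(202+4+5 if f=='w_c' else 65); m=(abs(X)<12)&(abs(Y)<24)&(abs(W[...,2]-zb)<8)
    print('bar',m.sum(),*([] if not m.any() else ['X',np.percentile(X[m],[5,50,95]).round(1),'Y',np.percentile(Y[m],[3,97]).round(1),'z',np.percentile(W[m][:,2],[5,50,95]).round(1)]))
a=cv2.imread('pics/side3.png')[190:340,130:280]; b=cv2.imread('pics/w_d.png')[60:260,150:350]
cv2.imwrite('pics/tile5.png',np.hstack([cv2.resize(a,(400,400),interpolation=2),cv2.resize(b,(400,400),interpolation=2)]))
E
```

```text
False
False
22.2167 [502.9482084  258.19665233 321.00350461]
False
False
False
[503.05565165 258.21763719 160.1647366 ] [0.06935826 0.48868578 0.84690101] 27.475
bar 561 X [-10.7  -0.3   9.4] Y [-18.4  19.6] z [205.7 210.3 214.9]
bar 352 X [-2.2  0.1  8.7] Y [-19.5  20.6] z [60.2 65.3 67.4]
```

View pics/tile5.png

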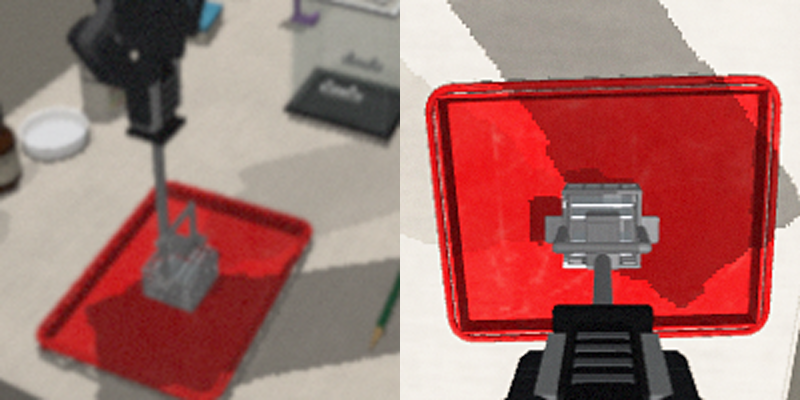

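The basket stands upright in the tray, bar top at z 65 (expected 65) and the hook below the bar. Withdraw the hook and carry the rod to the front of the stand, then check the foot before inserting.

```bash
python3 - <<'E'
from h import *
print(move_straight(TRAY+TX*38+Z*(41+H),velocity=40,max_force=4))
move_straight(TRAY+TX*38+Z*(200+H),velocity=120); sleep(.1)
wsnap('w_e')
pose=pickle.load(open('pics/w_e.pkl','rb')); W=cloud('wrist',np.load('pics/w_e.npy'),cam2world('wrist',pose))
r=W-TRAY; X=r@TX; Y=r@np.array([-TX[1],TX[0],0]); m=(abs(X)<12)&(abs(Y)<24)&(abs(W[...,2]-63)<8)
print('bar',m.sum(),'X',np.percentile(X[m],[5,50,95]).round(1),'Y',np.percentile(Y[m],[3,97]).round(1),'z',np.percentile(W[m][:,2],[5,50,95]).round(1))
foot('w_e',TX,None)
F=ROD-SX*45; q=q_down(np.pi/2+SY)
movep(F+Z*320,q); move_straight(F+Z*(12+H+7),velocity=110,max_force=10); sleep(.2)
wsnap('w_f'); foot('w_f',SX,None); print(read_tool_pos(),read_force(),read_time())
f0=np.array(read_force())
print(move_straight(ROD+Z*(12+H+7),velocity=40,max_force=8)); print(read_tool_pos(),np.array(read_force())-f0)
print(move_straight(ROD+Z*(12+H-0.5),velocity=15,max_force=8)); print(read_tool_pos(),np.array(read_force())-f0,read_time())
snap('side','side4'); snap('scene','scene4')
a=cv2.imread('pics/side4.png')[110:230,200:320]; b=cv2.imread('pics/scene4.png')[180:300,230:350]
cv2.imwrite('pics/tile6.png',np.hstack([cv2.resize(a,(400,400),interpolation=2),cv2.resize(b,(400,400),interpolation=2)]))
E
```

```text
False
bar 120 X [-2.3 -0.8  1.9] Y [-19.4  20.6] z [63.3 65.2 66.8]
foot n 444 X [-24.4  -1.7] Y [-7.  8.] z pct [ 3.7  5.  13.6]
foot n 443 X [-24.4  -1.5] Y [-7.2  7.9] z pct [ 3.5  4.9 14. ]
[ 511.99734051 -231.65433422  138.2369455 ] [ 0.35918874 -0.6258395  -0.78691238] 33.85
False
[ 556.04889601 -238.81581556  137.99412061] [-0.9139993   0.37551968 -0.11890056]
True
[ 556.17645708 -238.76835396  131.20507786] [-0.27888224  0.75050457  4.72229278] 35.6
```

View pics/tile6.png

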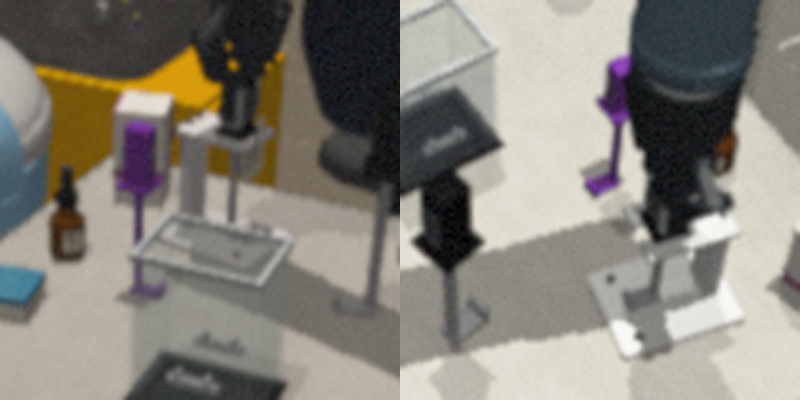

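The flange has seated on the fork: contact came at z 131.2, and the picture shows the rod in the slot. Release, retreat and verify.

```bash
python3 - <<'E'
from h import *
gripper_to(0.9); sleep(.2); p=np.array(read_tool_pos())
move_straight([p[0],p[1],290],velocity=110)
movep([550,-200,300],q_down(0.3)); sleep(.2)
wsnap('w_z'); pose=pickle.load(open('pics/w_z.pkl','rb')); W=cloud('wrist',np.load('pics/w_z.npy'),cam2world('wrist',pose))
m=(abs(W[...,0]-556)<40)&(abs(W[...,1]+239)<40)&(W[...,2]>160)&(W[...,2]<175)
print('handle',cv2.minAreaRect(W[m][:,:2].astype(np.float32)),np.median(W[m][:,2]),W[m][:,2].std())
movep([560,0,330],q_down(0)); sleep(.2)
snap('side','side5'); snap('scene','scene5'); print(read_time(),read_force())
a=cv2.imread('pics/side5.png'); b=cv2.imread('pics/scene5.png')[90:350,130:400]
cv2.imwrite('pics/tile7.png',np.hstack([cv2.resize(a[110:350,60:360],(420,400),interpolation=2),cv2.resize(b,(380,400),interpolation=2)]))
E
```

```text
handle ((556.221435546875, -237.30157470703125), (17.849626541137695, 23.967554092407227), 79.7718505859375) 167.21097625107421 1.646841951205705
40.4917 [ 0.40014779 -0.13895732 -0.16262275]
```

View pics/tile7.png

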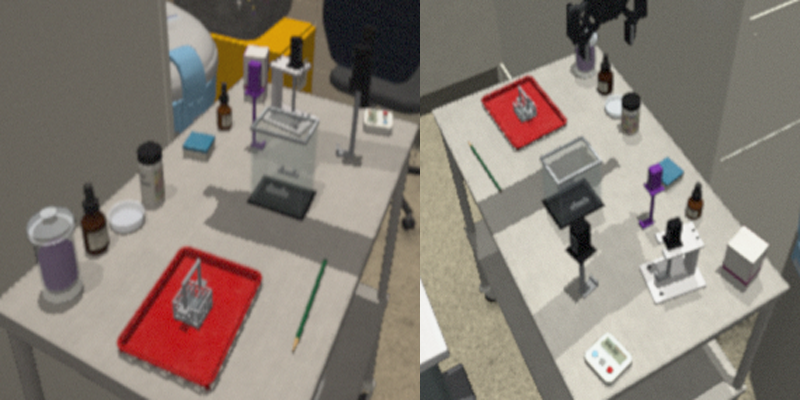

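```bash
python3 - <<'E'
from h import *
for f in('w_s1','w_s2','w_z'):
    pose=pickle.load(open(f'pics/{f}.pkl','rb')); W=cloud('wrist',np.load(f'pics/{f}.npy'),cam2world('wrist',pose))
    m=(abs(W[...,0]-556)<40)&(abs(W[...,1]+239)<40)&(W[...,2]>164)&(W[...,2]<175); P=W[m]
    c=np.linalg.lstsq(np.c_[P[:,:2]-P[:,:2].mean(0),np.ones(len(P))],P[:,2],rcond=None)[0]; print(f,np.degrees(c[:2]).round(2),c[2].round(1))
close_job()
E
```

```text
w_s1 [ 0.35 -2.63] 167.2
w_s2 [-1.19 -1.97] 167.3
w_z [-0.13 -2.15] 167.2
the job is handed in; nothing more can be done
```

The basket is out of the tank and stands upright on the tray floor, and the hook rod hangs back in its stand. The job was handed in shortly after 40.5 s on the robot's clock, inside the 58 s limit.

I used the smaller black rod in the aluminium stand, not the taller free-standing black one or the purple one. I hooked the basket's handle bar from the +x side, lifted it clear, lowered it into the tray, then dropped the hook below the bar and drew it out sideways. The fingers never touched the basket.

- **Basket:** it stands upright near the middle of the tray; the handle bar top reads z = 65 mm, as expected on the tray floor.
- **Rod:** its handle top is at 167.2 mm, the same as at the start, and its tilt matches the first views. Its fitted position differs by about 1.5 mm in y, well within the slack of the slot.
- **Other things:** in the last pictures everything else stands where it was. I compared these by eye and did not measure them.
- **Forces:** none of the guarded moves met an unexpected contact. The only stop was the intended one, about 5 N when the flange seated on the fork.

No check failed.

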